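Dispense one ceramic blank and push it onto the green mat

ROBOT

A 6-joint arm with a two-finger parallel gripper is mounted at the origin on the work surface. World frame = base frame: x ahead of the robot, y to its left, z up, the work surface at z = 0. Lengths are in mm, angles in degrees, forces in N, time in s.
With the tool pointing down it reaches from about 350 to 850 mm from the base axis. Payload 8.1 kg.
Tool frame: the origin (TCP) lies midway between the tips of the shut fingers; the grasp point (between the pads) lies 19 mm behind it; z points along the fingers, y is the line along which they close (so a half turn about z gives the same grasp; the last joint's range is limited). The gripper opens to 85 mm and grips with 20 to 120 N. Pads are 22 mm wide; open, the fingers measure 114 mm over their backs; the gripper's body (76 mm by 85 mm) begins 54 mm behind the grasp point. The pads swing forward as they close: fully open they stand 13 mm farther back than shut.
Start: joints at [-70.439, 7.471, 85.268, -0, 87.261, -4.893], TCP at [248.396, -546.173, 231.292] pointing down, gripper open.
Joint ranges: [-169.43, 169.43], [-51.17, 129.36], [1.28, 143.12], [-76.62, 256.62], [0, 156.53], [-152.29, 152.29]. Speed limits (degrees/s): [136.94, 136.94, 159.86, 180, 180, 180].

INTERFACE

Orientations are given as [roll, pitch, yaw] about the fixed x, y, z axes, in that order (R = Rz(yaw) Ry(pitch) Rx(roll)).
In Python, from bench import r gives the robot as it stands.
- The arm moves only by the tool nudge_tcp, called after "Call:" as name(argument=value, ...) on one line, values as JSON. Schema: {"type":"object","properties":{"ticks":{"type":"array","items":{"type":"object","properties":{"wx":{"type":"number"},"wy":{"type":"number"},"wz":{"type":"number"},"tx":{"type":"number"},"ty":{"type":"number"},"tz":{"type":"number"},"aperture":{"type":"number"}},"additionalProperties":false,"required":["aperture"]},"minItems":1,"maxItems":8},"force":{"type":"number"},"only":{"type":"string"},"quiet":{"type":"boolean"},"lines":{"type":"string"}},"required":["ticks"],"additionalProperties":false}. ticks is a list of rows, 1 to 8 of them, each an object with the fields wx, wy, wz (a rotation vector in units of 2 degrees), tx, ty, tz (the shift in cm), aperture (the finger opening in mm); a field left out counts as zero (the opening has to be given); each row is the pose to reach, as a shift and turn from the pose commanded when the call began, along the tool's axes at that moment; what a row does not reach only later rows make up. A row lasts 1/8 s, in which the tool goes at most 62.5 mm and 10.7 degrees, less where a joint would pass 70% of its speed; a pose out of reach is approached as far as the arm can. The fingers move at their own pace and stop on an object; force is the grip in N (left out, the last holds). Time passes only in rows, so rows that do not move let the fingers close. The tool returns the time, the measured TCP pose, the force, the opening and the grip force at its end. only (a regular expression) keeps the lines of the reply that match it, lines (a string "A,B") keeps lines A to B, and quiet returns only ok. Input that does not fit is refused with a message, and nothing moves.
- r.sense(): the state, without advancing time (a new reading comes with each control period).
- r.snapshot(name): name is "side" or "top"; returns a dict with "pixels" (420x560x3 uint8, blue, green, red), "fx", "fy", "cx", "cy" (pixels), "pose" (4x4, takes a point from camera to world coordinates). Camera axes: x right, y up, looking along -z (the intrinsics and any distortion apply to the point x, -y, -z); pixel columns grow to the right and rows downward; lengths in mm; the calibration is good to about 2 mm. A picture is of the moment at which its call begins. There is no depth.
- r.hand_in(): hands the job in; it is judged then, once.
The state is a dict: "time": time; "joint_pos": joint angles; "qd": joint speeds; "joint_efforts": joint torques, N m; "tool_pos": TCP position; "tcp_rot": TCP orientation; "ft_force": force on the tool from outside, world axes, zero at the start; "wrist_torque": the same for the moment, N m; "finger_gap": finger opening in mm; "grip_force": force on a finger pad.
Only numpy, scipy, OpenCV 4.12 (cv2) and the standard library are available. Lean on these libraries where they do the work, as an engineer would, in place of code of your own. Each camera call takes 0.05 s, during which the arm holds its last target. There are 200 camera calls.

TASK

Press the red plunger of the blank dispenser fully down once and let it come up again, so that one white blank slides out; never eject a second one. Then push that blank over the table with the fingers, without picking it up, until it lies wholly on the green mat. Leave the other things where they are.

Things in the scene. Friction and masses are not known exactly. Their poses are not given: they have to be found in the camera images.
- dispenser: Blue blank dispenser fixed to the table, 143 mm long, 86 mm wide over its feet. Origin at table level on the axis of its square open-topped magazine (56 x 58 mm outside, 54 mm high, clear front), which holds four blanks stacked flat. At its +x end a 45 mm high housing carries the plunger, 85 mm from the origin. Blanks come out along its -x axis
- outlet (a point): point on the bare table in front of the slot, 69 mm from the dispenser's origin along its -x axis: the centre of the ejected blank ends here (after a slow press of about 0.03 m/s; up to 30 mm farther if pressed quickly), lying flat. The slot is 16 mm high, under the magazine's front face (27 mm from the origin)
- plunger (a joint): plunger travel: 0 = up (rest), 0.025 m = fully down. Spring return: 7 N at the start to 13 N at the bottom, plus about 60 N per m/s of pressing speed; it rises by itself when let go. It drives a blade that moves 2.8 times as far and pushes the lowest blank out; after each return the next blank drops, so a second full stroke would eject another
- plunger_top (a point): centre of the top face of the plunger's red round button (40 mm diameter, 12 mm thick), moving with it; 88 mm above the table when up, 63 mm when fully down; it is pressed straight down
- blank0: the lowest blank in the stack, the one that comes out: white ceramic disc, 44 mm diameter, 12 mm thick, about 30 g; origin at the centre of its underside
- blank1: second blank from below, same disc; stays in the magazine (sinks 12 mm after the stroke)
- blank2: third blank from below, same disc; stays in the magazine
- blank3: top blank, same disc; stays in the magazine
- mat_green: round green felt mat, 110 mm diameter, flat on the table (under 1 mm, no edge to catch on), empty; origin at its centre. It lies to one side of the outlet, left or right
- mat_yellow: round yellow felt mat, same size, on the other side of the outlet, with the finished blank on it; origin at its centre
- finished: finished blank, white disc 44 mm diameter, 10 mm high with a red and yellow painted face, lying on the yellow mat; leave it alone
- jar: small closed glass jar, orange cap, 50 mm diameter, 62 mm high; origin at its underside centre; leave it alone
- jar2: small closed glass jar, green cap, 44 mm diameter, 58 mm high; origin at its underside centre; leave it alone
- cup: empty blue plastic cup, 52 mm diameter, 55 mm high; origin at its underside centre; leave it alone
- weight: brass cylinder weight, 40 mm diameter, 35 mm high; origin at its underside centre; leave it alone
- brush: paint brush, 170 mm long, lying; leave it alone
- spatula: spatula, 170 mm long, lying; leave it alone

How it is judged (in metres and radians):
On the way, in this order (a step that is already met when the one before it is completed fails the run):
1. the plunger is pressed fully down (value of joint plunger above 0.0225 m), for 0.05 s.
2. the plunger has come up and one blank lies out of the dispenser (horizontal distance between blank0 and dispenser above 0.045 m and value of joint plunger below 0.004 m and horizontal distance between each of blank1, blank2, blank3 and dispenser below 0.012 m), for 0.1 s.
At the end, for the whole second after the job is handed in: The ejected blank lies flat and at rest wholly on the green mat (centre within 34 mm of the mat's centre), the plunger is up (below 4 mm), and the other three blanks are still in the magazine (within 12 mm of its axis) (horizontal distance between blank0 and mat_green below 0.034 m and height (world z) of blank0 below 0.004 m and angle between blank0's own z axis and vertical below 0.1 rad and linear speed of blank0 below 0.01 m/s and value of joint plunger below 0.004 m and horizontal distance between each of blank1, blank2, blank3 and dispenser below 0.012 m); the robot touches nothing.
It fails at once if a second blank leaves the magazine (horizontal distance between any of blank1, blank2, blank3 and dispenser above 0.02 m).
It fails at once if a blank is lifted or tipped up (the ejected one more than 15 mm off the table or tilted over 0.5 rad, the others raised in the magazine by more than 12 mm) (height (world z) of blank0 above 0.015 m or angle between blank0's own z axis and vertical above 0.5 rad or height (world z) of blank1 above 0.024 m or height (world z) of blank2 above 0.036 m or height (world z) of blank3 above 0.048 m).
It fails at once if another thing is moved by more than 20 mm (distance of any of finished, jar, jar2, cup, weight, brush, spatula from where it was at the start of the episode above 0.02 m).
It also fails if it takes over 51 s, if anything falls off the work surface, if the arm or the gripper's body presses on something with over 40 N, if the wrist force passes 120 N, or if a joint passes its speed limit or range.

## Working session

There is one attempt and no reset: what is moved stays moved. The work goes in short steps, Python scripts to look and compute and a tool call to move; the robot and the scene stay as the last step left them, time stands still between calls to the robot, and variables do not carry over. Pictures are saved under pics/ and viewed, at most 10 in all, crops included, and the job is handed in when it is done.

```bash
ls; mkdir -p pics; python3 - <<'E'
from bench import r
import cv2,numpy as np,pickle
d={}
for n in("top","side"):
    s=r.snapshot(n);d[n]=s;cv2.imwrite(f"pics/{n}0.png",s["pixels"])
    print(n,s["fx"],s["fy"],s["cx"],s["cy"],[k for k in s]);print(np.round(s["pose"],3))
pickle.dump(d,open("s0.pkl","wb"))
s=r.sense();print(s["time"],s["tool_pos"],s["tcp_rot"],s["finger_gap"])
E
```

```text
bench.py
pics
top 444.5113115810935 444.5113115810935 280.1958882693358 217.13856245918413 ['pixels', 'fx', 'fy', 'cx', 'cy', 'pose']
[[ 1.190000e-01  9.720000e-01 -2.000000e-01  3.646210e+02]
 [-9.930000e-01  1.170000e-01 -2.400000e-02 -2.021000e+01]
 [-0.000000e+00  2.020000e-01  9.790000e-01  1.016568e+03]
 [ 0.000000e+00  0.000000e+00  0.000000e+00  1.000000e+00]]
side 420.5631022631664 420.5631022631664 274.50835678047787 208.45671030160787 ['pixels', 'fx', 'fy', 'cx', 'cy', 'pose']
[[-9.58000e-01  2.18000e-01 -1.88000e-01  3.25482e+02]
 [-2.87000e-01 -6.84000e-01  6.71000e-01  7.17175e+02]
 [ 1.80000e-02  6.97000e-01  7.17000e-01  8.58214e+02]
 [ 0.00000e+00  0.00000e+00  0.00000e+00  1.00000e+00]]
0.1 [ 248.231182   -545.6921909   230.34889393] [-1.79904174e+02 -8.77932762e-03  2.44520909e+01] 85.45652777728972
```

View pics/top0.png

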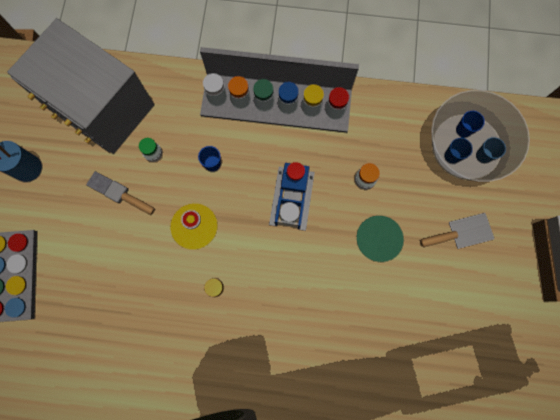

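View pics/side0.png

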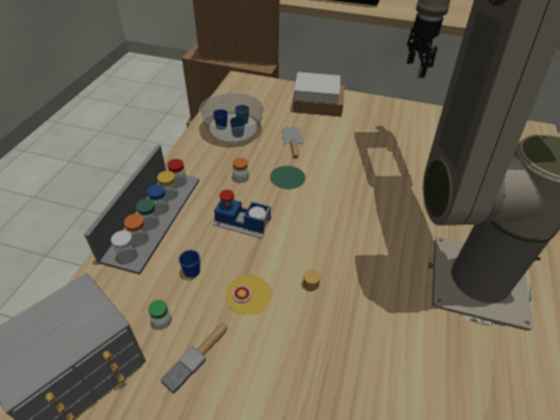

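The top view shows the plunger at about (295,171), the magazine's top blank at (289,212), the green mat at (380,239), the yellow mat at (194,226), the weight at (213,287) and the orange jar at (368,175). In the side view the plunger is at about (227,197), the blank at (258,212) and the green mat at (288,177).

```bash
cat > h.py <<'E'
import cv2,numpy as np
def ray(s,u,v):
    d=np.array([(u-s["cx"])/s["fx"],-(v-s["cy"])/s["fy"],-1.]);P=s["pose"]
    return P[:3,3],P[:3,:3]@d
def onz(s,uv,z):
    o,d=ray(s,*uv);return (o+d*(z-o[2])/d[2])
def tri(a,ua,b,ub):
    o,d=ray(a,*ua);p,e=ray(b,*ub)
    t=np.linalg.lstsq(np.c_[d,-e],p-o,rcond=None)[0];A=o+d*t[0];B=p+e*t[1];return (A+B)/2,np.linalg.norm(A-B)
def blob(s,lo,hi,near,rad=40):
    h=cv2.cvtColor(s["pixels"],cv2.COLOR_BGR2HSV);m=cv2.inRange(h,np.array(lo),np.array(hi))
    if lo[0]==0 and hi[0]<15: m|=cv2.inRange(h,np.array([170,lo[1],lo[2]]),np.array([180,hi[1],hi[2]]))
    n,l,st,c=cv2.connectedComponentsWithStats(m)
    g=[i for i in range(1,n) if np.hypot(*(c[i]-near))<rad and st[i,4]>15]
    i=max(g,key=lambda i:st[i,4]);return c[i],st[i]
E
python3 - <<'E'
from h import *;import pickle
d=pickle.load(open("s0.pkl","rb"));T,S=d["top"],d["side"]
R=([0,130,60],[8,255,255]);G=([60,60,40],[95,255,255]);W=([0,0,150],[180,60,255])
def two(n,c,a,b,z,rad=20):
    A,sa=blob(T,*c,a,rad);B,sb=blob(S,*c,b,rad);p,e=tri(T,A,S,B)
    print(n,A.round(1),sa,B.round(1),sb,"tri",p.round(1),round(e,1),"top@z",onz(T,A,z).round(1),"side@z",onz(S,B,z).round(1))
two("plunger",R,(295,171),(227,197),88,12)
two("mat",G,(380,239),(288,177),0)
two("blank",W,(289,212),(258,212),48+3,12)
two("jar",([3,150,120],[14,255,255]),(368,175),(240,163),62,12)
for s,q in((T,(265,150,325,240)),(S,(205,180,280,240))):
    x,y,X,Y=q;cv2.imwrite(f"pics/crop{x}.png",cv2.resize(s["pixels"][y:Y,x:X],None,fx=6,fy=6,interpolation=cv2.INTER_NEAREST))
E
python3 -c "
import cv2,numpy as np
a=cv2.imread('pics/crop265.png');b=cv2.imread('pics/crop205.png')
H=540;o=np.zeros((H,810,3),np.uint8);o[:540,:360]=a;o[:360,360:810]=b;cv2.imwrite('pics/c.png',o[:,:800])"
```

```text
plunger [295.4 170.4] [287 162  18  18 251] [226.4 195.2] [220 190  14  12 134] tri [664.  -17.8  81.5] 0.0 top@z [661.9 -17.8  88. ] side@z [661.2 -11.6  88. ]
mat [379.6 238.3] [ 357  216   46   46 1659] [287.1 176.9] [271 167  33  21 563] tri [ 551.8 -229.7   -2.8] 1.3 top@z [ 550.7 -229.1    0. ] side@z [ 551.7 -226.6    0. ]
blank [289.1 211.6] [281 203  18  18 239] [257.  212.4] [250 208  15  10 117] tri [578.2 -14.5  46.1] 0.2 top@z [577.2 -14.5  51. ] side@z [576.6 -10.1  51. ]
jar [370.3 164.8] [367 163   9   5  23] [239.5 162.2] [233 158  14   9 103] tri [ 696.4 -184.1   58.7] 15.5 top@z [ 703.5 -183.2   62. ] side@z [ 686.5 -178.4   62. ]
```

View pics/c.png

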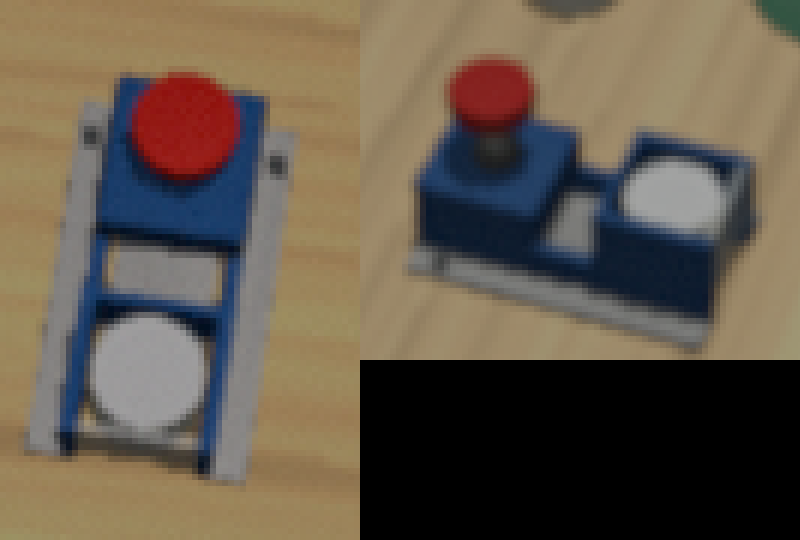

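```bash
cat > go.py <<'E'
import sys,numpy as np
from scipy.spatial.transform import Rotation as R
from bench import r
s=r.sense();R0=R.from_euler('xyz',s["tcp_rot"],degrees=True)
x,y,z,yaw=map(float,sys.argv[1:5]);Rt=R.from_euler('xyz',[180,0,yaw],degrees=True)
print(s["time"],s["tool_pos"].round(1),s["tcp_rot"].round(1),s["ft_force"].round(1),"gap",round(s["finger_gap"],1))
print("rot",(R0.inv()*Rt).as_rotvec(degrees=True).round(2),"d",R0.inv().apply(np.array([x,y,z])-s["tool_pos"]).round(1))
E
python3 go.py 663 -17.6 120 90
```

```text
0.1 [ 248.2 -545.7  230.3] [-179.9   -0.    24.5] [-0.3 -0.2  0.1] gap 85.5
rot [-8.000e-02 -6.000e-02 -6.555e+01] d [ 596.1 -308.9  111. ]
```
Go. Descending in proportion; clip direction straight? Use intermediate rows for z: stay dz 80 first.

The manual's scale: shifts go in cm and turns go in units of 2 degrees. Converting my numbers, 416 mm is 41.6, 364 mm is 36.4, -65.5 degrees is -32.75.

Call:
nudge_tcp(ticks=[{"wz": -5,"tx": 5.2,"ty": -2.7,"aperture": 0},{"wz": -10,"tx": 10.4,"ty": -5.4,"aperture": 0},{"wz": -15,"tx": 15.6,"ty": -8.1,"tz": 1,"aperture": 0},{"wz": -20,"tx": 20.8,"ty": -10.8,"tz": 2,"aperture": 0},{"wz": -25,"tx": 26,"ty": -13.5,"tz": 3,"aperture": 0},{"wz": -30,"tx": 31.2,"ty": -16.2,"tz": 4,"aperture": 0},{"wz": -32.75,"tx": 36.4,"ty": -18.9,"tz": 5,"aperture": 0},{"wz": -32.75,"tx": 41.6,"ty": -21.6,"tz": 6,"aperture": 0}], force=60)

```text
time: 1.1
tool_pos: [538.4, -175.6, 170.7]
tcp_rot: [-180.0, -0.0, 90.0]
ft_force: [0.2, -0.6, -1.0]
finger_gap: 0.3
grip_force: 0.0
```

```bash
python3 go.py 663 -17.6 105 90
```

```text
1.1 [ 538.4 -175.6  170.7] [-180.   -0.   90.] [ 0.2 -0.6 -1. ] gap 0.3
rot [-0.02 -0.    0.04] d [157.9 124.8  65.6]
```

Call:
nudge_tcp(ticks=[{"tx": 4.5,"ty": 3.5,"tz": 1,"aperture": 0},{"tx": 9,"ty": 7,"tz": 2.5,"aperture": 0},{"tx": 13,"ty": 10.5,"tz": 4.5,"aperture": 0},{"tx": 15.8,"ty": 12.5,"tz": 6.5,"aperture": 0},{"tx": 15.8,"ty": 12.5,"tz": 6.5,"aperture": 0}])

```text
time: 1.72
tool_pos: [661.7, -16.7, 102.7]
tcp_rot: [-179.7, -0.1, 90.1]
ft_force: [-0.6, 0.2, 0.1]
finger_gap: -0.4
grip_force: 0.0
```

```bash
python3 go.py 663 -17.6 88 90; python3 - <<'E'
from bench import r;from h import *
R=([0,130,60],[8,255,255])
a=r.snapshot("top");b=r.snapshot("side")
im=np.hstack([cv2.resize(a["pixels"][130:250,240:340],(400,480)),cv2.resize(b["pixels"][150:250,190:290],(400,400)).copy()[:400] if 0 else cv2.resize(b["pixels"][130:250,180:280],(400,480))])
cv2.imwrite("pics/p1.png",im)
E
```

```text
1.725 [661.7 -16.7 102.7] [-1.797e+02 -1.000e-01  9.010e+01] [-0.6  0.2  0.1] gap -0.4
rot [-0.29 -0.06  0.14] d [-0.9  1.4 14.7]
```

View pics/p1.png

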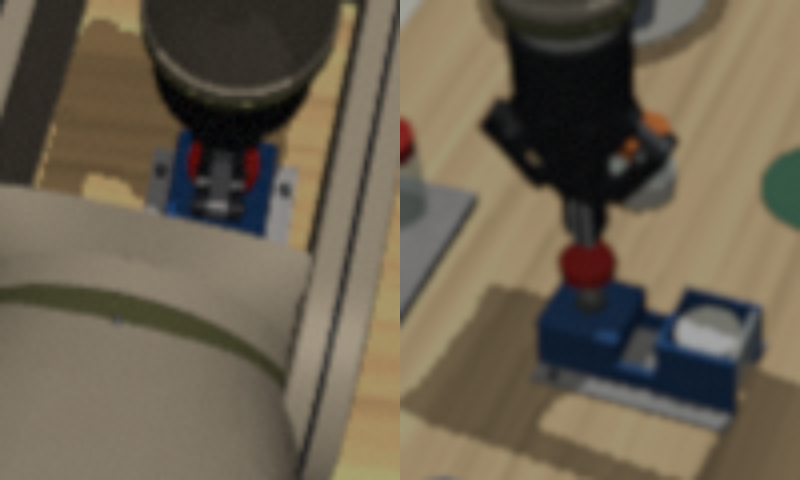

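The closed fingertips are centred over the red button (top crop around (222,165), side crop (585,240)). Next is a slow press.

Converted, 30 mm is 3, 26 mm is 2.6.

Call:
nudge_tcp(ticks=[{"tx": -0.05,"ty": 0.1,"tz": 0.6,"aperture": 0},{"tx": -0.05,"ty": 0.1,"tz": 1.2,"aperture": 0},{"tx": -0.05,"ty": 0.1,"tz": 1.5,"aperture": 0},{"tx": -0.05,"ty": 0.1,"tz": 1.8,"aperture": 0},{"tx": -0.05,"ty": 0.1,"tz": 2.2,"aperture": 0},{"tx": -0.05,"ty": 0.1,"tz": 2.6,"aperture": 0},{"tx": -0.05,"ty": 0.1,"tz": 3,"aperture": 0},{"tx": -0.05,"ty": 0.1,"tz": 3.35,"aperture": 0}])

```text
time: 2.82
tool_pos: [663.9, -20.3, 75.3]
tcp_rot: [180.0, 0.0, 90.0]
ft_force: [-10.3, -0.1, 14.4]
finger_gap: -0.1
grip_force: 6.5
```

```bash
python3 go.py 663 -17.6 62.5 90
```

```text
2.825 [663.9 -20.3  75.3] [180.   0.  90.] [-10.3  -0.1  14.4] gap -0.1
rot [ 0.02  0.03 -0.05] d [ 2.7 -0.9 12.8]
```

Call:
nudge_tcp(ticks=[{"tz": 0.35,"aperture": 0},{"tz": 0.7,"aperture": 0},{"tz": 1.05,"aperture": 0},{"tz": 1.25,"aperture": 0},{"tz": 1.25,"aperture": 0}])

```text
time: 3.45
tool_pos: [663.9, -20.3, 63.0]
tcp_rot: [180.0, 0.0, 90.0]
ft_force: [-11.6, -0.7, 18.5]
finger_gap: -0.0
grip_force: 9.2
```

```bash
python3 go.py 663 -17.6 62.5 90
```

```text
3.45 [663.9 -20.3  63. ] [180.   0.  90.] [-11.6  -0.7  18.5] gap -0.0
rot [ 0.02  0.03 -0.04] d [ 2.7 -0.9  0.5]
```

Call:
nudge_tcp(ticks=[{"tz": 0.1,"aperture": 0},{"tz": 0.15,"aperture": 0},{"tz": 0.15,"aperture": 0}])

```text
time: 3.82
tool_pos: [664.0, -20.3, 62.9]
tcp_rot: [180.0, 0.0, 90.0]
ft_force: [-17.2, 0.2, 27.0]
finger_gap: 0.1
grip_force: 13.8
```

```bash
python3 go.py 663 -17.6 62.5 90
```

```text
3.825 [664.  -20.3  62.9] [180.   0.  90.] [-17.2   0.2  27. ] gap 0.1
rot [ 0.03  0.04 -0.04] d [ 2.7 -1.   0.4]
```

Call:
nudge_tcp(ticks=[{"tz": -0.5,"aperture": 0},{"tz": -1.2,"aperture": 0},{"tz": -2.2,"aperture": 0},{"tz": -3.5,"aperture": 0},{"tz": -7,"aperture": 0},{"tx": -2,"ty": -6,"tz": -10,"aperture": 0},{"tx": -5,"ty": -11,"tz": -10,"aperture": 0},{"tx": -10,"ty": -13,"tz": -10,"aperture": 0}])

```text
time: 4.82
tool_pos: [531.5, -119.2, 159.0]
tcp_rot: [-180.0, -0.0, 90.1]
ft_force: [0.8, -0.8, 0.9]
finger_gap: 0.5
grip_force: 0.0
```

```bash
python3 - <<'E'
from bench import r;from h import *
a=r.snapshot("top");b=r.snapshot("side")
cv2.imwrite("pics/p2.png",np.hstack([cv2.resize(a["pixels"][130:290,240:400],(400,400)),cv2.resize(b["pixels"][130:270,200:340],(400,400))]))
for s,n in((b,(275,222)),(a,(286,243))):
  try:
    A,st=blob(s,[0,0,140],[180,60,255],n,14);print(A,st,onz(s,A,12).round(1))
  except Exception as e: print(e)
E
```

```text
[283.74242424 224.60606061] [276 221  14   9  66] [505.5 -23.7  12. ]
max() iterable argument is empty
```

View pics/p2.png

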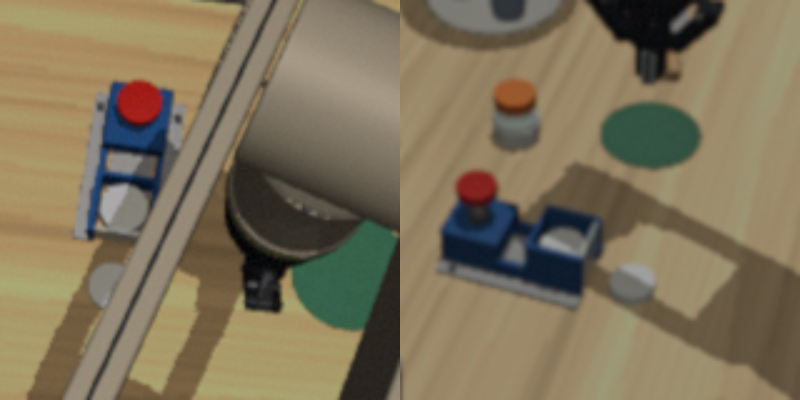

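The plunger is up and one blank is out: side view pixel about (281,229) (blob partly in shadow), top view left edge at about column 275.6, row 244, partly hidden by a cable.

```bash
python3 - <<'E'
from bench import r;from h import *
b=r.snapshot("side");a=r.snapshot("top")
g=cv2.cvtColor(b["pixels"],cv2.COLOR_BGR2HSV)
m=cv2.inRange(g,np.array([0,0,70]),np.array([180,70,255]));n,l,st,c=cv2.connectedComponentsWithStats(m)
for i in range(1,n):
  if np.hypot(*(c[i]-(281,229)))<15: print(c[i],st[i],onz(b,c[i],7))
print(onz(b,(281.2,229.4),6),onz(a,(285.5,244),12),onz(a,(275.6,244),12))
E
python3 go.py 508 30 60 90
```

```text
[282.16961131 226.        ] [273 211  18  26 283] [509.23918504 -21.85758482   7.        ]
[508.57552078 -10.12691093   6.        ] [509.6538767  -14.81716048  12.        ] [506.95969421   7.58434141  12.        ]
5.025 [ 533.7 -120.5  159.4] [179.9  -0.   89.8] [ 0.9  0.4 -0.5] gap -0.1
rot [ 0.07 -0.01 -0.18] d [150.4 -26.3  99.4]
```

Converted, -27 mm is -2.7, 168 mm is 16.8.

Call:
nudge_tcp(ticks=[{"tx": 5,"ty": -2.7,"tz": 1,"aperture": 26},{"tx": 10,"ty": -2.7,"tz": 2,"aperture": 26},{"tx": 14.5,"ty": -2.7,"tz": 4,"aperture": 26},{"tx": 16.8,"ty": -2.7,"tz": 7,"aperture": 26},{"tx": 16.8,"ty": -2.7,"tz": 11,"aperture": 26},{"tx": 16.8,"ty": -2.7,"tz": 13.5,"aperture": 26},{"tx": 16.8,"ty": -2.7,"tz": 13.5,"aperture": 26}])

```text
time: 5.9
tool_pos: [505.0, 49.6, 21.6]
tcp_rot: [-179.7, -0.0, 90.0]
ft_force: [-0.4, 0.8, 0.2]
finger_gap: 25.9
grip_force: 0.0
```

```bash
python3 go.py 507 45 4 90; python3 - <<'E'
from bench import r;from h import *
a=r.snapshot("top");b=r.snapshot("side")
cv2.imwrite("pics/p3.png",np.hstack([cv2.resize(a["pixels"][180:300,220:340],(400,400)),cv2.resize(b["pixels"][180:280,240:340],(400,400))]))
E
```

```text
5.9 [505.   49.6  21.6] [-179.7   -0.    90. ] [-0.4  0.8  0.2] gap 25.9
rot [-0.28 -0.03  0.05] d [-4.7  2.1 17.6]
```

View pics/p3.png

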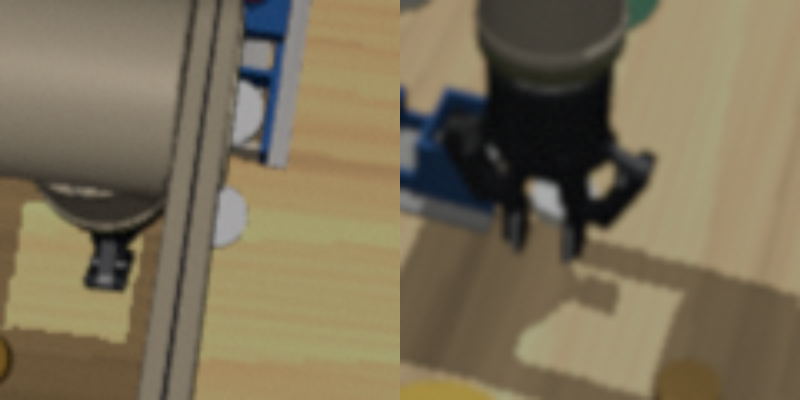

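The fingers straddle the blank's line. The top view shows the blank's right edge at crop (247,215), and the side view shows the outer knuckles flaring at crop (465,145) and (650,165), close to the dispenser. I need to check their clearance.

```bash
python3 - <<'E'
from bench import r;from h import *
b=r.snapshot("side");a=r.snapshot("top")
def yp(u,v,y=49.6):
    o,d=ray(b,240+(u-400)/4,180+v/4);return (o+d*(y-o[1])/d[1]).round(1)
for q in((440,120),(445,155),(475,180),(490,205),(500,245),(655,155),(640,200),(585,262),(565,262),(525,250)): print(q,yp(*q))
print("blank right edge",onz(a,(220+247*.3,180+215*.3),12))
h=lambda u,v,z:onz(a,(265+u/6,150+v/6),z).round(1)
print("feet front corners",h(25,450,3),h(245,480,3),"mag front",h(65,450,20),h(205,470,20))
E
```

```text
(440, 120) [574.   49.6 119.9]
(445, 155) [571.4  49.6  89.3]
(475, 180) [552.   49.6  72.6]
(490, 205) [542.2  49.6  52.2]
(500, 245) [535.5  49.6  15. ]
(655, 155) [440.   49.6 132.3]
(640, 200) [446.4  49.6  90. ]
(585, 262) [478.3  49.6  18.7]
(565, 262) [491.5  49.6  13.8]
(525, 250) [518.5  49.6  16.1]
blank right edge [510.85269223 -34.40695631  12.        ]
feet front corners [550.6  28.1   3. ] [549.  -57.7   3. ] mag front [549.3  12.1  20. ] [547.9 -41.5  20. ]
```

Converted, 15 mm is 1.5, -9 mm is -0.9.

Call:
nudge_tcp(ticks=[{"tx": -0.2,"ty": -0.9,"aperture": 24},{"tx": -0.2,"ty": -0.9,"tz": 0.8,"aperture": 24},{"tx": -0.2,"ty": -0.9,"tz": 1.5,"aperture": 24},{"tx": -0.2,"ty": -0.9,"tz": 1.5,"aperture": 24}])

```text
time: 6.6
tool_pos: [497.0, 46.2, 7.8]
tcp_rot: [-179.9, -0.0, 89.9]
ft_force: [0.8, -0.6, -0.0]
finger_gap: 24.2
grip_force: 0.0
```

```bash
python3 go.py 495 40 5 90
```

```text
6.6 [497.   46.2   7.8] [-179.9   -0.    89.9] [ 0.8 -0.6 -0. ] gap 24.2
rot [-0.1  -0.   -0.06] d [-6.2 -2.   2.8]
```

Call:
nudge_tcp(ticks=[{"tx": -0.6,"aperture": 24},{"tx": -1.4,"ty": -0.1,"aperture": 24},{"tx": -2.2,"ty": -0.2,"aperture": 24}])

```text
time: 6.98
tool_pos: [496.0, 23.5, 9.0]
tcp_rot: [180.0, 0.0, 89.9]
ft_force: [-0.6, -0.2, 0.1]
finger_gap: 23.8
grip_force: 0.0
```

```bash
python3 go.py 488 -50 5 90
```

```text
6.975 [496.   23.5   9. ] [180.    0.   89.9] [-0.6 -0.2  0.1] gap 23.8
rot [ 0.02  0.01 -0.05] d [-73.5  -7.9   4. ]
```

Converted, 5 mm is 0.5, 2.5 mm is 0.25.

Call:
nudge_tcp(ticks=[{"tz": 0.25,"aperture": 24},{"tz": 0.5,"aperture": 24},{"tz": 0.5,"aperture": 24}])

```text
time: 7.35
tool_pos: [495.5, 24.4, 3.4]
tcp_rot: [-180.0, -0.0, 90.0]
ft_force: [0.1, 0.0, -0.5]
finger_gap: 24.0
grip_force: 0.0
```

Call:
nudge_tcp(ticks=[{"tx": -0.6,"ty": -0.1,"aperture": 24},{"tx": -1.4,"ty": -0.2,"aperture": 24},{"tx": -2.2,"ty": -0.3,"aperture": 24},{"tx": -3,"ty": -0.4,"aperture": 24}])

```text
time: 7.85
tool_pos: [491.8, -6.5, 3.9]
tcp_rot: [180.0, 0.0, 89.9]
ft_force: [0.4, 0.0, -0.6]
finger_gap: 23.9
grip_force: 0.1
```

```bash
python3 - <<'E'
from bench import r;from h import *
a=r.snapshot("top");b=r.snapshot("side")
cv2.imwrite("pics/p4.png",np.hstack([cv2.resize(a["pixels"][180:300,220:340],(400,400)),cv2.resize(b["pixels"][180:280,240:340],(400,400))]))
E
```

```text
(no output)
```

View pics/p4.png

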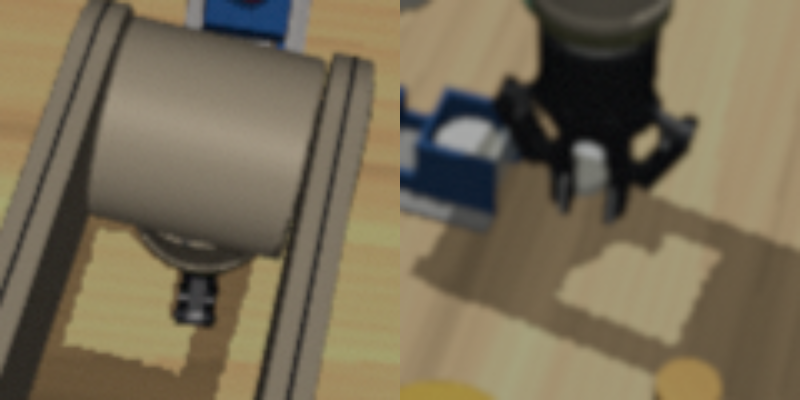

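The side view shows the blank at crop (588,165), seated between the two fingertips, and the arm is clear of the magazine.

Call:
nudge_tcp(ticks=[{"tx": -1,"ty": -0.1,"aperture": 24},{"tx": -2,"ty": -0.1,"aperture": 24},{"tx": -3,"ty": -0.1,"aperture": 24},{"tx": -4,"ty": -0.1,"aperture": 24},{"tx": -5,"ty": -0.1,"aperture": 24},{"wz": -2,"tx": -6,"aperture": 24},{"wz": -4,"tx": -7,"ty": 0.3,"aperture": 24},{"wz": -6,"tx": -8,"ty": 0.7,"aperture": 24}])

```text
time: 8.95
tool_pos: [498.7, -86.6, 3.7]
tcp_rot: [-180.0, -0.0, 102.1]
ft_force: [-0.4, 0.3, 0.5]
finger_gap: 23.6
grip_force: 0.1
```

```bash
python3 - <<'E'
from bench import r;from h import *
a=r.snapshot("top");b=r.snapshot("side")
cv2.imwrite("pics/p5.png",np.hstack([cv2.resize(a["pixels"][180:300,270:390],(400,400)),cv2.resize(b["pixels"][150:270,240:360],(400,400))]))
E
python3 go.py 541 -200 4 112
```

```text
9.05 [499.2 -87.    4. ] [180.   0. 102.] [ 1.   0.  -0.3] gap 24.0
rot [  0.02   0.03 -10.05] d [-119.3   17.5    0. ]
```

View pics/p5.png

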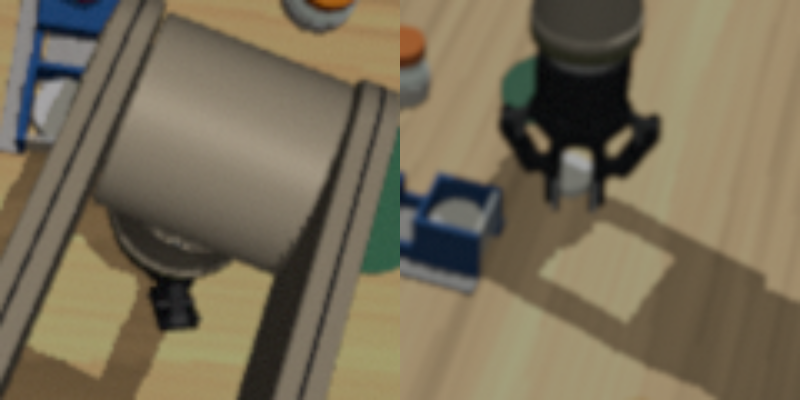

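The blank is still cradled between the fingertips (side crop (575,172)).

Call:
nudge_tcp(ticks=[{"wz": -1,"tx": -1.2,"ty": 0.1,"aperture": 24},{"wz": -2,"tx": -2.5,"ty": 0.3,"aperture": 24},{"wz": -3,"tx": -3.8,"ty": 0.5,"aperture": 24},{"wz": -4,"tx": -5.2,"ty": 0.7,"aperture": 24},{"wz": -5,"tx": -6.6,"ty": 0.9,"aperture": 24},{"wz": -5,"tx": -8,"ty": 1.1,"aperture": 24},{"wz": -5,"tx": -9.4,"ty": 1.3,"aperture": 24},{"wz": -5,"tx": -10.6,"ty": 1.5,"aperture": 24}])

```text
time: 10.05
tool_pos: [535.6, -187.2, 3.8]
tcp_rot: [-180.0, -0.0, 111.9]
ft_force: [0.2, -0.0, -0.1]
finger_gap: 24.0
grip_force: 0.1
```

Call:
nudge_tcp(ticks=[{"tx": -0.5,"aperture": 24},{"tx": -0.9,"aperture": 24},{"tx": -1.1,"aperture": 24},{"tx": -1.1,"aperture": 24}])

```text
time: 10.55
tool_pos: [539.5, -196.5, 3.8]
tcp_rot: [-180.0, -0.0, 112.0]
ft_force: [0.2, -0.5, -0.9]
finger_gap: 23.7
grip_force: 0.0
```

```bash
python3 go.py 540 -201 4 112
```

```text
10.55 [ 539.5 -196.5    3.8] [-180.   -0.  112.] [ 0.2 -0.5 -0.9] gap 23.7
rot [-0.   -0.   -0.04] d [-4.4 -1.2 -0.2]
```

Push 4 mm more, back off along +tool x, lift away and check.

Converted, -4 mm is -0.4, -180 mm is -18.

Call:
nudge_tcp(ticks=[{"tx": -0.4,"aperture": 24},{"tx": -0.4,"aperture": 24},{"tx": 1,"aperture": 24},{"tx": 3,"aperture": 24},{"tx": 4,"tz": -4,"aperture": 24},{"tx": 6,"ty": -3,"tz": -10,"aperture": 24},{"tx": 10,"ty": -6,"tz": -15,"aperture": 24},{"tx": 15,"ty": -9,"tz": -18,"aperture": 24}])

```text
time: 11.55
tool_pos: [411.4, -98.9, 176.7]
tcp_rot: [179.9, 0.1, 112.0]
ft_force: [0.1, 1.1, 1.0]
finger_gap: 24.1
grip_force: 0.0
```

Call:
nudge_tcp(ticks=[{"tx": 5,"ty": -2,"aperture": 24},{"tx": 10,"ty": -2,"aperture": 24},{"tx": 15,"ty": -2,"aperture": 24},{"tx": 20,"ty": -2,"aperture": 24},{"tx": 20,"ty": -2,"aperture": 24}])

```text
time: 12.18
tool_pos: [316.9, 81.2, 174.1]
tcp_rot: [180.0, -0.0, 112.4]
ft_force: [-0.4, -0.2, -0.0]
finger_gap: 24.2
grip_force: 0.0
```

```bash
python3 - <<'E'
from bench import r;from h import *
a=r.snapshot("top");b=r.snapshot("side")
cv2.imwrite("pics/p6.png",np.hstack([cv2.resize(a["pixels"][130:290,260:420],(400,400)),cv2.resize(b["pixels"][120:240,200:320],(400,400))]))
for s,n in((a,(380,239)),(b,(288,177))):
  try:
    A,st=blob(s,[0,0,110],[180,80,255],n,25);print(A,st,onz(s,A,10).round(1))
  except Exception as e: print(e)
E
```

```text
[380.66089965 236.9100346 ] [371 228  20  19 289] [ 552.2 -229.3   10. ]
[287.06870229 173.9389313 ] [280 169  15  11 131] [ 552.9 -228.9   10. ]
```

View pics/p6.png

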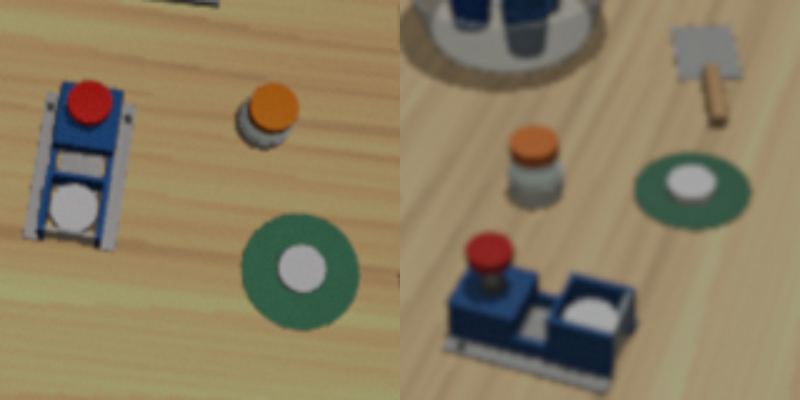

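The blank lies flat in the middle of the green mat (top crop (302,268); about (552,-229) against the mat's centre (551,-228)). The plunger is up and the stack is in the magazine.

```bash
python3 -c "
from bench import r
print(r.hand_in())"
```

```text
the job is handed in; nothing more can be done
None
```

The job is handed in, with no verdict shown: one full press ejected one blank, which now lies flat within about 2 mm of the green mat's centre; the plunger is up and the remaining stack is still in the magazine.

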